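Roll a blown cartridge fuse out of its spring clips

TASK

Take the blown cartridge fuse out of the dark brown fuse base and lay it in the grey tray. Its tall back jaws are rigid hooks, so do not pull it: press lightly on top of it with a fingertip and stroke towards the trough, so that the fuse rolls sideways over the low sprung front jaws and comes to rest in the trough; then pick it up from there and lay it down inside the tray without dropping it. The tube is brittle: do not press it hard while you roll it out (it cracks at about 3 kg), and leave the small carton, the standing battery and the roll of tape where they are.

Things in the scene. Friction and masses are not known exactly. Their poses are not given: they have to be found in the camera images.
- fuse_base: Dark brown moulded fuse base fixed to the desk, 104 x 164 x 48 mm high. Origin on the desk under the seated fuse, mid-width; z up, y along the fuse, -x = front (trough side). Plate top z = 10 mm. The fuse starts with its axis at x = 0, z = 31.5 mm, its top at z = 45 mm. End cheeks at |y| 67 to 74 mm, up to z = 37 mm. Between the clips (|y| < 40 mm) all is clear above the plate in front of the barrier.
- seat (a point): Point on top of the two seats (z = 18 mm at |y| 53 to 61 mm) straight under the seated fuse's middle. Beside them, at |y| 42 to 52 mm, rigid copper back jaws hook over the fuse's upper rear, up to z = 48 mm. To roll it, press a fingertip on its top with some 12 to 20 N (the tube cracks above 32 N) and stroke to the base's -x: the tip travels twice as far as the fuse's axis.
- lips (a point): Midway between the rolled lips of the two sprung front jaws (|y| 42 to 52 mm), 10.5 mm in front of the fuse's axis, tops 4 mm above the seats. They hold the fuse with about 20 N and are pressed down as it rolls on to them (a level push from behind jams and overloads the tube); once its axis is 14 mm in front of the seat they snap up behind it, and it runs down a ramp into the trough.
- trough (a point): Middle of the trough floor, on the plate, z = 10 mm, 36 mm in front of the seat. The rolled-out fuse rests here with its axis parallel to the base's y, 33 to 39 mm in front of the seat, at z = 23.5 mm, between the ramps and two stops (|y| 53 to 61 mm, 24 mm high). In the middle, fingers have 40 mm behind it and open space in front of it.
- barrier (a point): Middle of the top edge (z = 39 mm) of the full-width wall behind the fuse, 6 mm thick, its front face 6 mm behind the seated fuse: no finger fits in there.
- fuse: The blown cartridge fuse, a smooth cylinder of 27 mm diameter and 127 mm length, about 0.1 kg: white tube with a blue band, brass caps, small red pin out at one end. Origin at its middle, y along its axis (x and z turn as it rolls).
- tray: Shallow open grey tray fixed to the desk, 172 (along its x) x 94 (along its y) x 26 mm high, walls and floor 3 mm. Origin at the centre of its underside, z up. The fuse fits along the tray's x or a little aslant, and then lies with its axis 16.5 mm above the desk.
- tape: Roll of black tape lying flat, 63 mm across, 18 mm high, a bystander. Origin at the centre of its underside.
- carton: Small brown carton, 42 x 62 x 28 mm, a bystander. Origin at the centre of its underside.
- battery: 9 V block battery standing upright, 18 x 26 x 48 mm, a bystander. Origin at the centre of its underside.

How it is judged:
On the way:
1. the fuse has rolled over the front jaws and lies in the trough (x of fuse in the frame of fuse_base between -0.045 and -0.03 m and z of fuse in the frame of fuse_base below 0.027 m and angle between the y axis of fuse and the y axis of fuse_base, either way round below 0.15 rad), for 0.2 s.
At the end, for the whole second after the job is handed in: The fuse lies flat on the floor of the tray, wholly inside its walls (its middle within 25 mm of the tray's centre lengthwise and 35 mm crosswise, less than 20 mm above the desk), released and at rest (x of fuse in the frame of tray between -0.025 and 0.025 m and y of fuse in the frame of tray between -0.035 and 0.035 m and height (world z) of fuse below 0.02 m and linear speed of fuse below 0.03 m/s); the robot touches nothing.
It fails at once if the fuse, not yet in the trough, is pressed into the base with more than 32 N (contact force between fuse and fuse_base above 32 N and x of fuse in the frame of fuse_base above -0.028 m).
It fails at once if the fuse is dropped into the tray (let go with its axis more than 45 mm above the desk) (horizontal distance between fuse and tray below 0.07 m and height (world z) of fuse above 0.045 m and contact force between the fingers and fuse below 0.02 N).
It fails at once if the carton is moved by more than 20 mm (distance of carton from where it was at the start of the episode above 0.02 m).
It fails at once if the battery is moved by more than 20 mm or knocked over (distance of battery from where it was at the start of the episode above 0.02 m or angle between battery's own z axis and vertical above 0.5 rad).
It fails at once if the tape is moved by more than 20 mm (distance of tape from where it was at the start of the episode above 0.02 m).
It also fails if it takes over 53 s, if anything falls off the work surface, if the arm or the gripper's body presses on something with over 40 N, if the wrist force passes 120 N, or if a joint passes its speed limit or range.

ROBOT

A 6-joint arm with a two-finger parallel gripper is mounted at the origin on a cart in front of the work surface, level with it; the furniture and walls round the work are solid. World frame = base frame: x ahead of the robot, y to its left, z up, the work surface at z = 0. Lengths are in m, angles in rad, forces in N, time in s.
With the tool pointing down it reaches from about 0.375 to 0.9 m from the base axis. Payload 3.1 kg.
Tool frame: the origin (TCP) lies between the finger pads; the fingertips stand 11 mm ahead of it and the grasp point (between the pads) lies 8 mm behind it; z points along the fingers, y is the direction in which the jaws open and shut (so a half turn about z gives the same grasp; the last joint's range is limited). The gripper opens to 85 mm and grips with 20 to 120 N. Pads are 22 mm wide; open, the fingers measure 114 mm over their backs; the gripper's body (76 mm by 85 mm) begins 54 mm behind the grasp point. The pads swing forward as they close: fully open they stand 13 mm farther back than shut.
Start: joints at [-1.335, 0.527, 1.433, -0, 1.181, -0.178], TCP at [0.252, -0.572, 0.242] pointing down, gripper open.
Joint ranges: [-3.08, 3.08], [-0.75, 2.2], [0.22, 2.44], [-1.43, 4.57], [0, 2.65], [-2.85, 2.85]. Speed limits (rad/s): [2.79, 2.79, 3.14, 3.14, 3.14, 3.14].

INTERFACE

Orientations are given as a unit quaternion [x, y, z, w].
In Python, from station import manip gives the robot as it stands. The module is installed in compiled form; this text tells all that it offers.
- The arm moves only by the tool arm_command, never from a script. Its argument "rows" is a list of rows, each a list of 3 entries, a list of its own where there are three numbers: the shift along the world's x, y, z in mm, then the turn about the world's z in rad, then the closure, from -1 (fully open) to 1 (shut), so that 0 is half open. A call has 1 to 12 rows; each row shifts and turns the commanded pose from where the row before left it; what a row does not reach is not made up. A row lasts 1/8 s, in which the tool goes at most 62.5 mm and 10.7 degrees, less where a joint would pass 70% of its speed; a pose out of reach is approached as far as the arm can. A call with a gripper value outside its range is refused whole. The fingers move at their own pace and stop on an object; "squeeze" is the grip in N (left out, the last holds). Time passes only in rows, so rows that do not move let the fingers close. It gives the time, the measured TCP pose, the force and the opening at its end, in the units of the state.
- manip.sense(): the state, without advancing time (a new reading comes with each control period).
- manip.snapshot(name): name is "scene" or "top" or "wrist"; returns the picture (480x640x3 uint8, blue, green, red); there is no depth.
- manip.get_calibration(name): a dict with "fovy" (degrees; the focal length in pixels is half the picture's height over the tangent of half this angle, whatever the lens; pixels are square), "cx", "cy" (the principal point, pixels), "R" (3x3) and "t" (3): a world point X has camera coordinates R X + t. Camera axes: x right, y down, z forward; pixel columns grow to the right and rows downward; lengths in m; the calibration is good to about 2 mm. A picture is of the moment at which its call begins: read the wrist's pose just before it. get_calibration takes no time and is no camera call; for the wrist camera it gives the pose at the moment of the call.
- manip.sign_off(): hands the job in, once; it reports no verdict.
The state is a dict: "t": time; "q": joint angles; "qd": joint speeds; "tau": joint torques, N m; "tcp_pos": TCP position; "tool_rot": TCP orientation; "force": force on the tool from outside, world axes, zero at the start; "ft_torque": the same for the moment, N m; "finger_gap": opening from 0.0 (shut) to 1.0 (fully open).
Only numpy, scipy, OpenCV 4.12 (cv2) and the standard library are available. Lean on these libraries where they do the work, as an engineer would, in place of code of your own. Each camera call takes 0.05 s, during which the arm holds its last target.

## Working session

There is one attempt and no reset: what is moved stays moved. The work goes in short steps, Python scripts to look and compute and a tool call to move; the robot and the scene stay as the last step left them, time stands still between calls to the robot, and variables do not carry over. Pictures are saved under pics/ and viewed, and the job is handed in when it is done.

Besides the shell and the picture viewer there is one more tool, called after "Emit:" in YAML: its name, and indented under it one key for each argument. arm_command: Moves the arm, as the interface text tells. Its arguments: {"type":"object","properties":{"rows":{"type":"array","items":{"type":"array"}},"squeeze":{"type":"number"}},"required":["rows"]}

```bash
mkdir -p pics
python3 - <<'E'
from station import manip
import cv2
s=manip.sense();print(s)
for n in("scene","top","wrist"):
    c=manip.get_calibration(n);print(n,c)
    cv2.imwrite(f"pics/{n}0.png",manip.snapshot(n))
E
```

```text
{'t': 0.0, 'q': array([-1.33449473e+00,  5.28496124e-01,  1.43390234e+00,  1.38613260e-06,
        1.18138813e+00, -1.78468183e-01]), 'qd': array([-0.00025354, -0.00038521, -0.00121163, -0.00034684,  0.00084674,
        0.00092773]), 'tau': array([-2.24019145e-04, -4.42354274e+01, -1.78027654e+01, -3.25692408e-04,
        8.40723136e-03,  1.24085094e-06]), 'tcp_pos': array([ 0.25174334, -0.57130379,  0.24131517]), 'tool_rot': array([ 9.78572181e-01,  2.05901149e-01, -3.10757063e-05, -1.09652956e-03]), 'force': array([ 0.31252568, -0.53685791, -0.53641847]), 'ft_torque': array([-0.06565525, -0.02533698,  0.0082771 ]), 'finger_gap': 0.9992686913013421}
scene {'fovy': 54.24527273106325, 'cx': 320.9293713590107, 'cy': 240.54750975796614, 'R': array([[ 0.6810228 , -0.73225373,  0.00352465],
       [-0.42563636, -0.39976496, -0.8118015 ],
       [ 0.5958537 ,  0.55135511, -0.58392286]]), 't': array([-0.41132547,  0.25647771,  0.58955891])}
top {'fovy': 49.7660514692926, 'cx': 317.7076943860366, 'cy': 236.93761296544363, 'R': array([[ 0.02599454, -0.9995082 ,  0.01753962],
       [-0.98956769, -0.02821521, -0.14127877],
       [ 0.14170418, -0.01368416, -0.98981446]]), 't': array([-0.09141204,  0.53645592,  0.97519069])}
wrist {'fovy': 68.87480100095311, 'cx': 317.8196554582502, 'cy': 240.7452992519519, 'R': array([[ 0.40307464, -0.91516368, -0.00250631],
       [-0.86674876, -0.38262689,  0.31991132],
       [-0.2937302 , -0.1267758 , -0.94744418]]), 't': array([-0.62382383, -0.04109768,  0.38153407])}
```

View pics/top0.png

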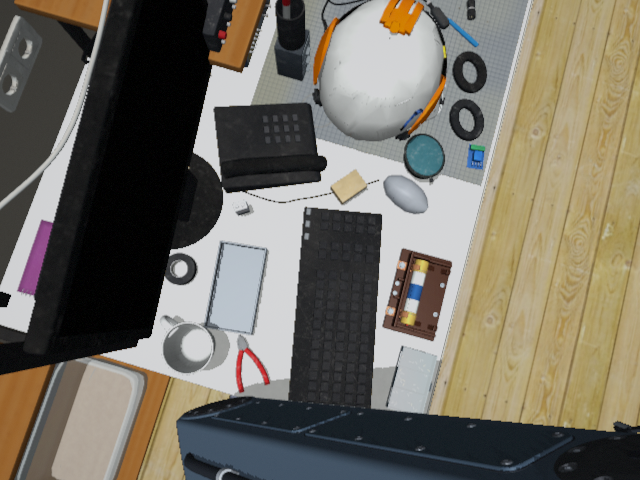

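View pics/scene0.png

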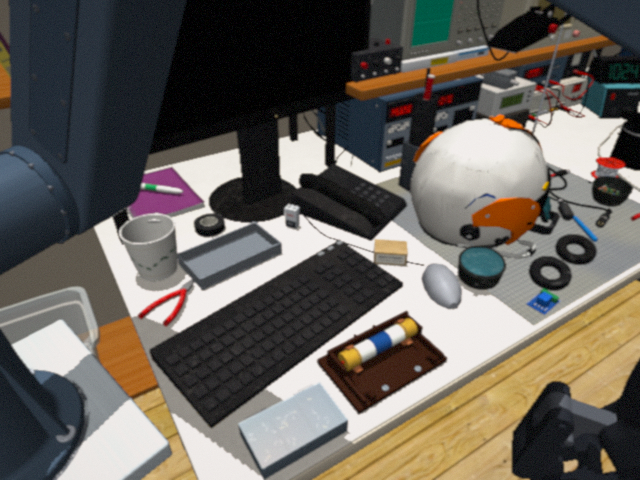

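The top view shows the base around (417,294), the tray around (237,287), the tape at (180,268), the carton at (349,186) and the battery at (241,208). The barrier is to the left of the fuse and the trough to the right. I'll enlarge these areas.

Run:
```python
import cv2
i=cv2.imread("pics/top0.png")
cv2.imwrite("pics/c1.png",cv2.resize(i[235:355,370:470],None,fx=5,fy=5,interpolation=cv2.INTER_CUBIC))
cv2.imwrite("pics/c2.png",cv2.resize(i[230:345,155:285],None,fx=5,fy=5,interpolation=cv2.INTER_CUBIC))
```

```text
(no output)
```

View pics/c1.png

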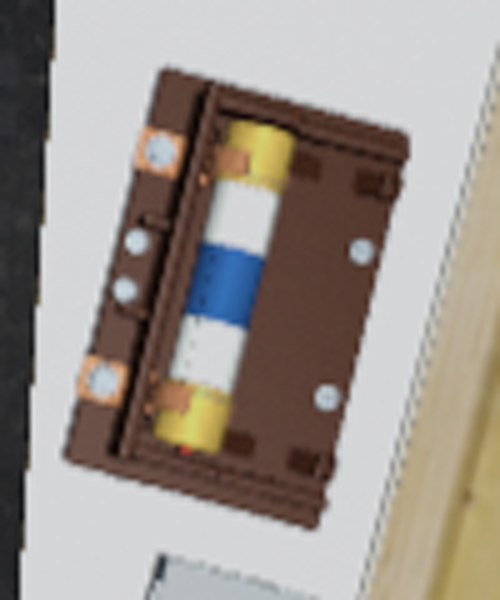

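View pics/c2.png

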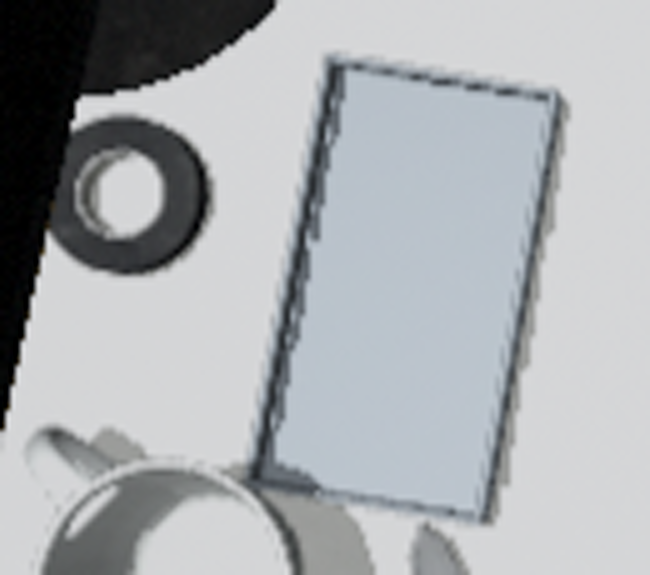

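View pics/wrist0.png

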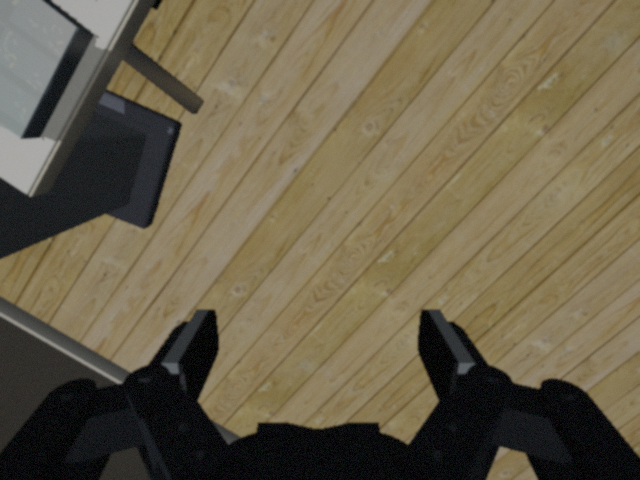

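```bash
cat > h.py <<'E'
import numpy as np
from station import manip
def ray(n,u,v,z,c=None):
    c=c or manip.get_calibration(n); f=240/np.tan(np.radians(c["fovy"])/2)
    d=c["R"].T@np.array([(u-c["cx"])/f,(v-c["cy"])/f,1]); o=-c["R"].T@c["t"]
    return o+d*(z-o[2])/d[2]
def proj(n,X,c=None):
    c=c or manip.get_calibration(n); f=240/np.tan(np.radians(c["fovy"])/2)
    p=c["R"]@np.array(X)+c["t"]; return np.array([c["cx"]+f*p[0]/p[2],c["cy"]+f*p[1]/p[2]])
E
python3 - <<'E'
from h import *
np.set_printoptions(precision=4,suppress=True)
p=lambda u,v,x0,y0,z:ray("top",x0+(u+.5)/5-.5,y0+(v+.5)/5-.5,z)
a=p(264,126,370,235,.0315);b=p(188,447,370,235,.0315)
print("fuse",a,b,(a+b)/2,np.linalg.norm(a-b),np.degrees(np.arctan2(*(a-b)[1::-1])))
# base plate outer corners: z
for z in(.01,.037):
  c=[p(u,v,370,235,z) for u,v in((163,70),(408,135),(315,527),(68,457))]
  print(z,c,[np.linalg.norm(c[i]-c[(i+1)%4]) for i in range(4)],sum(c)/4)
c=[p(u,v,155,230,.026) for u,v in((330,58),(562,97),(490,522),(257,478))]
print("tray",c,[np.linalg.norm(c[i]-c[(i+1)%4]) for i in range(4)],sum(c)/4, np.degrees(np.arctan2(*(c[0]-c[3])[1::-1])),np.degrees(np.arctan2(*(c[1]-c[2])[1::-1])))
print("tape",p(130,195,155,230,.018))
print("carton",ray("top",349,186,.028),"batt",ray("top",240,206,.048))
print("scene fuse check",proj("scene",(a+b)/2),proj("scene",a),proj("scene",b), "tray",proj("scene",sum(c)/4))
E
```

```text
fuse [ 0.5002 -0.2841  0.0315] [ 0.3747 -0.2543  0.0315] [ 0.4375 -0.2692  0.0315] 0.12898926804895716 -13.369440778724
0.01 [array([ 0.524, -0.248,  0.01 ]), array([ 0.5004, -0.347 ,  0.01  ]), array([ 0.3445, -0.3085,  0.01  ]), array([ 0.3692, -0.2109,  0.01  ])] [np.float64(0.10168060650030246), np.float64(0.16058647045481944), np.float64(0.10070858693597307), np.float64(0.15919671916778003)] [ 0.4345 -0.2786  0.01  ]
0.037 [array([ 0.5206, -0.2432,  0.037 ]), array([ 0.4977, -0.3395,  0.037 ]), array([ 0.3458, -0.3021,  0.037 ]), array([ 0.3699, -0.207 ,  0.037 ])] [np.float64(0.0990220351671978), np.float64(0.15638772890979968), np.float64(0.09807543031505293), np.float64(0.15503431447261828)] [ 0.4335 -0.273   0.037 ]
tray [array([0.5266, 0.1147, 0.026 ]), array([0.5137, 0.0226, 0.026 ]), array([0.3479, 0.0437, 0.026 ]), array([0.3624, 0.1342, 0.026 ])] [np.float64(0.09303265807708923), np.float64(0.16708490878870733), np.float64(0.09163196750218805), np.float64(0.1653958704277234)] [0.4377 0.0788 0.026 ] -6.774086551600404 -7.27228583498378
tape [0.4709 0.1919 0.018 ]
carton [ 0.6456 -0.1372  0.028 ] batt [0.5941 0.0767 0.048 ]
scene fuse check [378.4177 344.9781] [411.3431 327.0628] [342.5568 364.4908] tray [229.8052 249.9301]
```

Emit:
arm_command:
  rows:
    - [[27,44,-7],0.132,1]
    - [[27,44,-7],0.132,1]
    - [[27,44,-7],0.132,1]
    - [[27,44,-7],0.132,1]
    - [[27,44,-7],0.132,1]
    - [[27,44,-7],0.132,1]
    - [[25,44,-7],0.132,1]
    - [[0,0,0],0,1]
    - [[0,0,0],0,1]
  squeeze: 40

```text
t: 1.27
tcp_pos: [0.439, -0.2643, 0.1934]
tool_rot: [0.784, 0.621, -0.0, 0.0]
force: [0.3, -0.3, 0.8]
finger_gap: -0.001
```

Run:
```python
from h import *
import cv2
s=manip.sense();print(s["t"],s["tcp_pos"],s["tool_rot"],s["force"],s["finger_gap"],s["q"])
c=manip.get_calibration("wrist")
print(proj("wrist",[.5002,-.2841,.0315],c),proj("wrist",[.3747,-.2543,.0315],c),c)
cv2.imwrite("pics/w1.png",manip.snapshot("wrist"))
```

```text
1.275 [ 0.43901461 -0.26434012  0.19335699] [ 7.84178309e-01  6.20535454e-01 -2.15937798e-04  2.87443652e-04] [ 0.30842109 -0.29736785  0.77976444] -0.0013626228385089235 [-7.60022706e-01  4.46852422e-01  1.76381304e+00 -6.34214090e-04
  9.30418972e-01 -5.27698351e-01]
[390.45994135 228.51916171] [242.97372335 228.36015628] {'fovy': 68.87480100095311, 'cx': 317.8196554582502, 'cy': 240.7452992519519, 'R': array([[ 9.73240037e-01, -2.29790327e-01,  4.85277457e-04],
       [-2.17801029e-01, -9.21783933e-01,  3.20744590e-01],
       [-7.32566832e-02, -3.12267170e-01, -9.47165599e-01]]), 't': array([-0.48857143, -0.17373299,  0.28394365])}
```

View pics/w1.png

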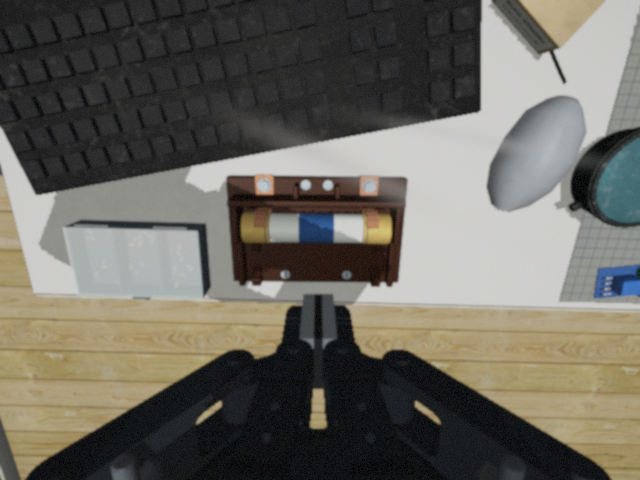

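The wrist view confirms the fuse: its ends are at about (241,228) and (393,228), against predicted (243,228) and (390,228). Descending.

Emit:
arm_command:
  rows:
    - [[0,0,-40],0,1]
    - [[0,0,-40],0,1]
    - [[0,0,-30],0,1]
    - [[0,0,-17],0,1]
    - [[0,1,-4],0,1]
    - [[0,0,0],0,1]

```text
t: 2.08
tcp_pos: [0.4388, -0.264, 0.0625]
tool_rot: [0.785, 0.62, 0.0, 0.0]
force: [-0.6, 0.5, 0.5]
finger_gap: -0.002
```

Run:
```python
from h import *
import cv2
i=manip.snapshot("scene")
cv2.imwrite("pics/s1.png",cv2.resize(i[270:430,290:470],None,fx=4,fy=3.75,interpolation=cv2.INTER_CUBIC))
```

```text
(no output)
```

View pics/s1.png

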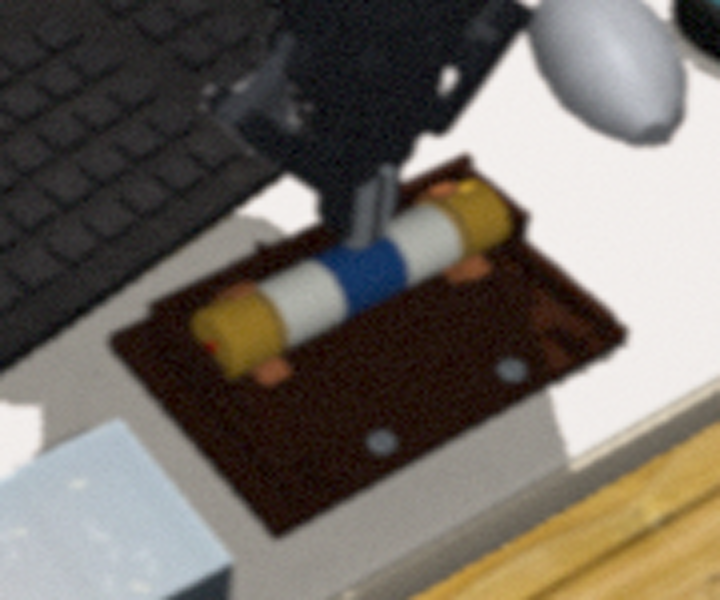

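The fingertip stands just above the blue band, about (365,240) in the crop, and isn't touching yet. I'll feel downward now.

Emit:
arm_command:
  rows:
    - [[0,0,-2],0,1]
    - [[0,0,-2],0,1]
    - [[0,0,-1],0,1]
    - [[0,0,0],0,1]

```text
t: 2.62
tcp_pos: [0.4389, -0.2629, 0.0573]
tool_rot: [0.784, 0.621, -0.0, 0.0]
force: [-0.3, -1.1, 0.3]
finger_gap: 0.0
```

Emit:
arm_command:
  rows:
    - [[0,0,-1],0,1]
    - [[0,0,0],0,1]

```text
t: 2.88
tcp_pos: [0.4389, -0.2629, 0.0562]
tool_rot: [0.784, 0.621, -0.0, -0.0]
force: [0.3, 0.2, 0.6]
finger_gap: 0.001
```

Emit:
arm_command:
  rows:
    - [[0,0,-0.5],0,1]
    - [[0,0,0],0,1]

```text
t: 3.12
tcp_pos: [0.4389, -0.263, 0.056]
tool_rot: [0.784, 0.621, 0.0, 0.0]
force: [-0.4, 0.4, 1.8]
finger_gap: -0.001
```

Emit:
arm_command:
  rows:
    - [[0,0,-0.5],0,1]
    - [[0,0,0],0,1]

```text
t: 3.38
tcp_pos: [0.4389, -0.263, 0.0559]
tool_rot: [0.784, 0.621, -0.0, 0.0]
force: [-1.7, 0.6, 5.5]
finger_gap: -0.001
```

Emit:
arm_command:
  rows:
    - [[0,0,-0.6],0,1]
    - [[0,0,-0.6],0,1]
    - [[0,0,0],0,1]

```text
t: 3.75
tcp_pos: [0.439, -0.2631, 0.0556]
tool_rot: [0.784, 0.621, -0.0, 0.001]
force: [-2.3, 1.6, 14.6]
finger_gap: 0.0
```

Emit:
arm_command:
  rows:
    - [[-0.5,-2,0],0,1]
    - [[-0.5,-2,0],0,1]

```text
t: 4.0
tcp_pos: [0.4383, -0.2656, 0.0559]
tool_rot: [0.785, 0.62, 0.001, -0.0]
force: [1.0, 9.2, 20.5]
finger_gap: -0.0
```

Emit:
arm_command:
  rows:
    - [[-0.25,-1,0.4],0,1]
    - [[-0.25,-1,0.3],0,1]

```text
t: 4.25
tcp_pos: [0.4378, -0.2676, 0.0567]
tool_rot: [0.784, 0.62, 0.001, -0.0]
force: [-0.2, 5.9, 17.7]
finger_gap: 0.003
```

Emit:
arm_command:
  rows:
    - [[-0.25,-1,0.2],0,1]
    - [[-0.25,-1,0.2],0,1]

```text
t: 4.5
tcp_pos: [0.4373, -0.2697, 0.0573]
tool_rot: [0.784, 0.62, 0.001, -0.0]
force: [0.2, 6.0, 19.3]
finger_gap: -0.002
```

Emit:
arm_command:
  rows:
    - [[-0.25,-1,0.3],0,1]
    - [[-0.25,-1,0.2],0,1]

```text
t: 4.75
tcp_pos: [0.4368, -0.272, 0.0578]
tool_rot: [0.784, 0.62, 0.001, 0.0]
force: [-0.1, 5.0, 19.5]
finger_gap: -0.0
```

Emit:
arm_command:
  rows:
    - [[-0.25,-1,0.2],0,1]
    - [[-0.25,-1,0.2],0,1]

```text
t: 5.0
tcp_pos: [0.4362, -0.2742, 0.0583]
tool_rot: [0.784, 0.62, 0.001, 0.0]
force: [-1.3, 5.5, 19.4]
finger_gap: -0.001
```

Emit:
arm_command:
  rows:
    - [[-0.3,-1,0.1],0,1]
    - [[-0.3,-1,0.1],0,1]

```text
t: 5.25
tcp_pos: [0.4357, -0.2765, 0.0586]
tool_rot: [0.784, 0.62, 0.0, 0.001]
force: [-0.5, 4.1, 19.9]
finger_gap: 0.001
```

Emit:
arm_command:
  rows:
    - [[-0.3,-1,0.1],0,1]
    - [[-0.3,-1,0.1],0,1]

```text
t: 5.5
tcp_pos: [0.4352, -0.2788, 0.0589]
tool_rot: [0.784, 0.621, 0.0, 0.001]
force: [-1.7, 3.7, 19.9]
finger_gap: -0.001
```

Run:
```python
from h import *
import cv2
i=manip.snapshot("scene")
cv2.imwrite("pics/s2.png",cv2.resize(i[270:430,290:470],None,fx=4,fy=3.75,interpolation=cv2.INTER_CUBIC))
```

```text
(no output)
```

View pics/s2.png

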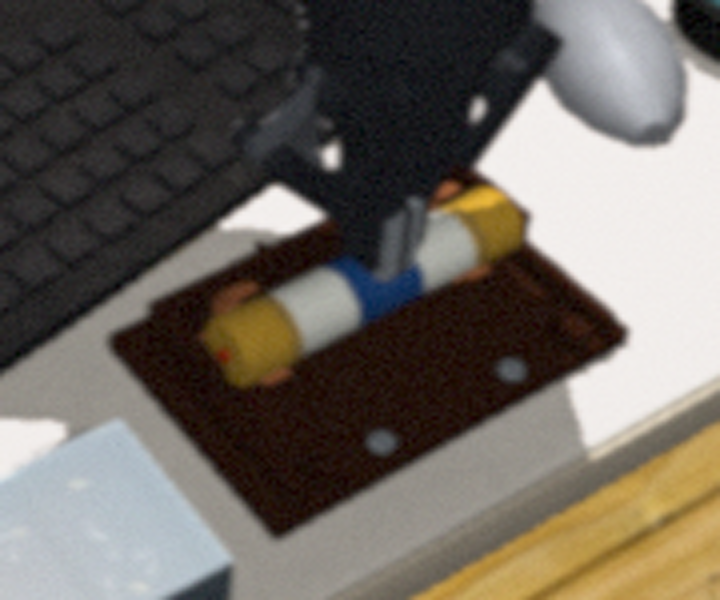

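The fuse is rolling over the front jaws: the near cap's end moved from about (215,340) to (228,350), and the red pin turned with it. I'll keep stroking.

Emit:
arm_command:
  rows:
    - [[-0.3,-1.1,0.1],0,1]
    - [[-0.3,-1.1,0],0,1]

```text
t: 5.8
tcp_pos: [0.4346, -0.2814, 0.0591]
tool_rot: [0.784, 0.621, 0.0, 0.001]
force: [-1.8, 2.9, 22.1]
finger_gap: 0.004
```

Emit:
arm_command:
  rows:
    - [[-0.3,-1.1,0.3],0,1]
    - [[-0.3,-1.1,0.2],0,1]

```text
t: 6.05
tcp_pos: [0.4339, -0.2838, 0.0593]
tool_rot: [0.784, 0.621, 0.0, 0.001]
force: [-2.2, 1.9, 16.7]
finger_gap: 0.003
```

Emit:
arm_command:
  rows:
    - [[-0.3,-1.1,-0.1],0,1]
    - [[-0.3,-1.1,-0.1],0,1]

```text
t: 6.3
tcp_pos: [0.4333, -0.2864, 0.0592]
tool_rot: [0.784, 0.621, -0.0, 0.001]
force: [-3.1, 1.6, 18.6]
finger_gap: -0.002
```

Emit:
arm_command:
  rows:
    - [[-0.3,-1.1,0],0,1]
    - [[-0.3,-1.1,0],0,1]

```text
t: 6.55
tcp_pos: [0.4327, -0.289, 0.059]
tool_rot: [0.784, 0.621, -0.0, 0.002]
force: [-2.7, 0.0, 15.8]
finger_gap: -0.001
```

Emit:
arm_command:
  rows:
    - [[-0.3,-1.2,-0.1],0,1]
    - [[-0.3,-1.2,-0.1],0,1]

```text
t: 6.8
tcp_pos: [0.4321, -0.2917, 0.0586]
tool_rot: [0.784, 0.621, -0.0, 0.002]
force: [-3.5, -2.0, 13.1]
finger_gap: 0.0
```

Emit:
arm_command:
  rows:
    - [[-0.4,-1.5,-0.1],0,1]
    - [[-0.4,-1.5,-0.1],0,1]

```text
t: 7.05
tcp_pos: [0.4313, -0.2948, 0.0579]
tool_rot: [0.784, 0.621, -0.0, 0.002]
force: [-3.3, -2.7, 9.0]
finger_gap: 0.002
```

Emit:
arm_command:
  rows:
    - [[-0.3,-1,0],0,1]
    - [[0,0,5],0,1]
    - [[0,0,20],0,1]
    - [[0,0,40],0,1]
    - [[0,0,0],0,1]

```text
t: 7.68
tcp_pos: [0.432, -0.2952, 0.1238]
tool_rot: [0.784, 0.621, 0.0, 0.003]
force: [-0.8, 0.6, 1.1]
finger_gap: -0.003
```

Run:
```python
from h import *
import cv2
i=manip.snapshot("scene")
cv2.imwrite("pics/s3.png",cv2.resize(i[270:430,290:470],None,fx=4,fy=3.75,interpolation=cv2.INTER_CUBIC))
i=manip.snapshot("top")
cv2.imwrite("pics/t3.png",cv2.resize(i[235:355,370:470],None,fx=5,fy=5,interpolation=cv2.INTER_CUBIC))
```

```text
(no output)
```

View pics/s3.png

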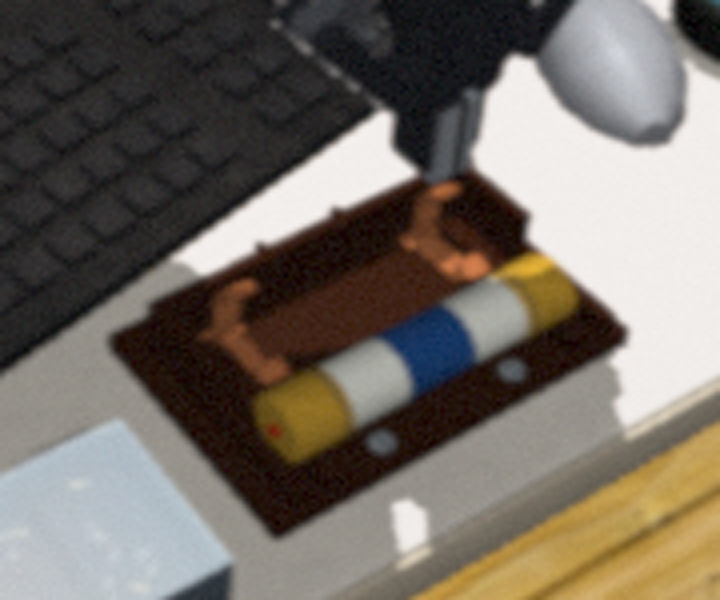

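View pics/t3.png

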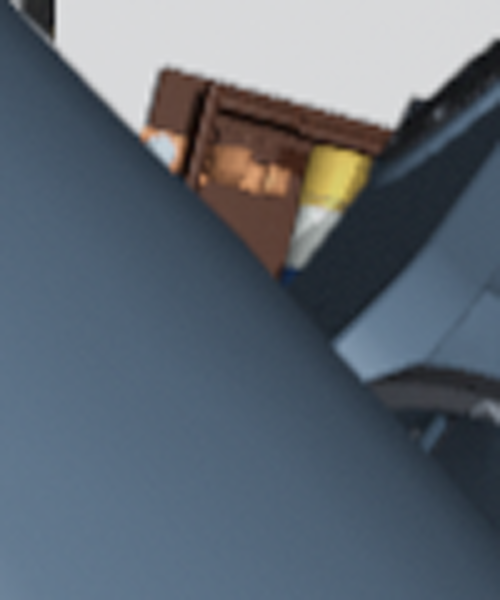

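Emit:
arm_command:
  rows:
    - [[0,0,5],-0.175,-0.4]
    - [[0,0,5],-0.175,-0.4]
    - [[0,0,5],-0.175,-0.4]
    - [[0,0,0],-0.175,-0.4]
    - [[0,0,0],-0.175,-0.4]
    - [[0,0,0],-0.175,-0.4]
    - [[-1,-3,0],-0.175,-0.4]
    - [[-1,-3,0],-0.175,-0.4]
    - [[-1,-3,0],-0.172,-0.4]
    - [[0,0,0],0,-0.4]
  squeeze: 40

```text
t: 9.02
tcp_pos: [0.4269, -0.3026, 0.1351]
tool_rot: [0.993, -0.116, -0.001, -0.001]
force: [0.4, -0.4, -0.3]
finger_gap: 0.698
```

Run:
```python
from h import *
import cv2
s=manip.sense();print(s["t"],s["tcp_pos"],s["tool_rot"],s["force"],s["finger_gap"],s["q"])
X=np.array([.4292,-.3043,.0235]);a=np.array([.973,-.231,0])*.0635
c=manip.get_calibration("wrist")
for n in("wrist","scene"): print(n,[proj(n,x) for x in(X,X+a,X-a)])
cv2.imwrite("pics/w4.png",manip.snapshot("wrist"))
```

```text
9.025 [ 0.42692466 -0.30256222  0.13512702] [ 0.99330518 -0.11551003 -0.00111076 -0.00101353] [ 0.38458727 -0.37586907 -0.29789219] 0.6984152758893266 [-8.30337071e-01  5.53094294e-01  1.78333528e+00  1.04352558e-04
  8.08169483e-01  9.71924229e-01]
wrist [array([320.18270996, 237.91546569]), array([320.54062936, 148.37741216]), array([319.87787747, 314.17315625])]
scene [array([394.25129136, 365.03565459]), array([426.9451818, 346.0464027]), array([358.59957693, 385.74286859])]
```

View pics/w4.png

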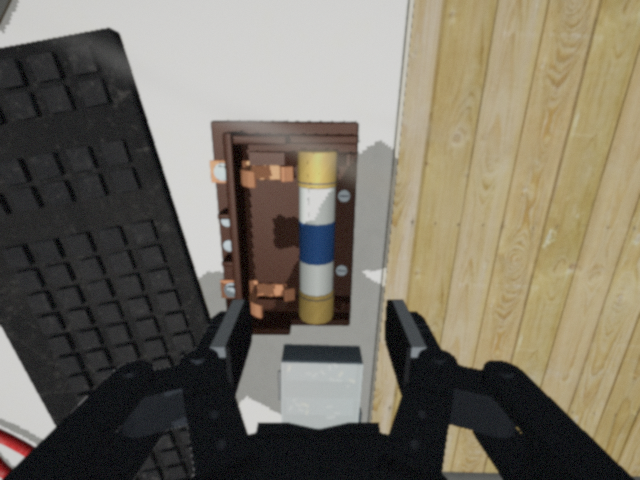

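The fuse lies in the trough, in columns 299–336 with its middle at (317,241). That is within 2–3 mm of my prediction and square to the jaws. Next I'll go down to grasp it.

Emit:
arm_command:
  rows:
    - [[2,0,-40],0,-0.4]
    - [[0,0,-35],0,-0.4]
    - [[0,0,-20],0,-0.4]
    - [[0,0,-12],0,-0.4]
    - [[0,0,-5],0,-0.4]
    - [[0,0,0],0,-0.4]

```text
t: 9.82
tcp_pos: [0.4297, -0.3032, 0.0246]
tool_rot: [0.993, -0.116, 0.0, 0.0]
force: [0.6, -0.8, -0.5]
finger_gap: 0.701
```

Emit:
arm_command:
  rows:
    - [[0,0,-1],0,0]
    - [[0,0,0],0,0.3]
    - [[0,0,0],0,1]
    - [[0,0,0],0,1]
    - [[0,0,0],0,1]
    - [[0,0,0],0,1]
  squeeze: 40

```text
t: 10.58
tcp_pos: [0.4298, -0.3033, 0.0242]
tool_rot: [0.993, -0.116, 0.0, 0.0]
force: [-1.2, 0.7, 6.0]
finger_gap: 0.301
```

Emit:
arm_command:
  rows:
    - [[0,0,5],0,1]
    - [[0,0,15],0,1]
    - [[0,0,30],0,1]
    - [[0,0,40],0,1]
    - [[0,0,40],0,1]
    - [[0,0,0],0,1]

```text
t: 11.32
tcp_pos: [0.4311, -0.3047, 0.1571]
tool_rot: [0.993, -0.116, 0.003, 0.003]
force: [-0.0, -0.1, -1.3]
finger_gap: 0.297
```

Run:
```python
from h import *
import cv2
s=manip.sense();print(s["t"],s["tcp_pos"],s["force"],s["finger_gap"],s["q"])
cv2.imwrite("pics/w5.png",manip.snapshot("wrist"))
cv2.imwrite("pics/s5.png",manip.snapshot("scene"))
```

```text
11.325 [ 0.43113712 -0.30474718  0.15711167] [-1.27528087e-03 -1.08060685e-01 -1.28648085e+00] 0.29722011826164246 [-8.27114891e-01  5.18693208e-01  1.76302134e+00 -2.61150938e-05
  8.51798528e-01  9.76704194e-01]
```

View pics/w5.png

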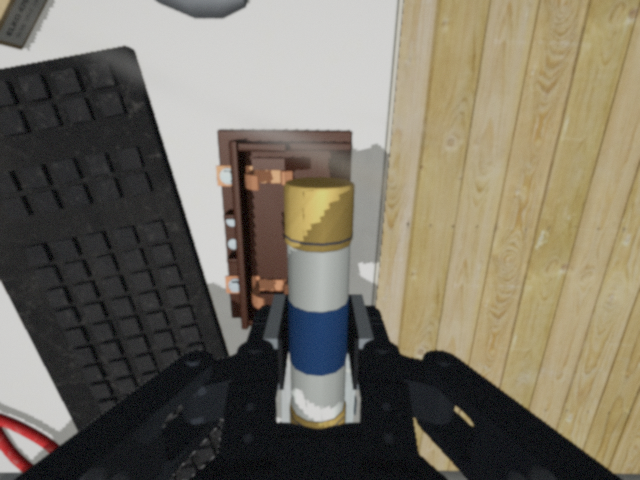

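View pics/s5.png

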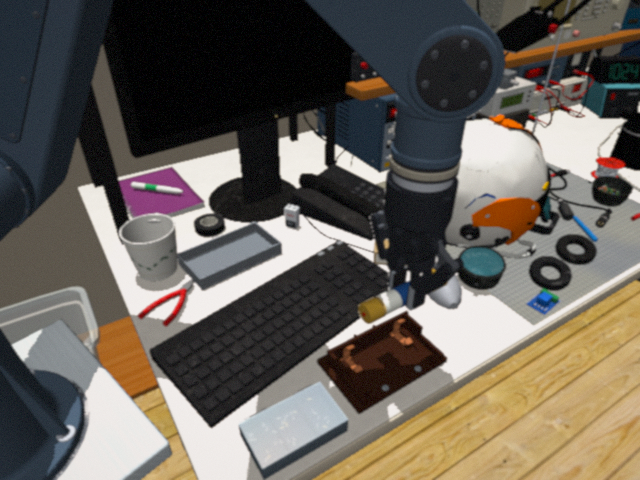

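The fuse is held across its blue band (opening 0.297, about 25 mm) and level, and the base is empty. Before carrying it, I'll check the clearance to the monitor near the tray.

Run:
```python
from h import *
np.set_printoptions(precision=3,suppress=True)
# bottom edge of screen in top view ~ (212,60),(180,200?),(152,338)
for z in(.05,.1,.15,.2,.3):
    P=[ray("top",u,v,z) for u,v in((210,62),(152,338))]
    print(z,P,[proj("scene",p) for p in P])
for z in(.3,.4,.5):
    P=[ray("top",u,v,z) for u,v in((105,0),(30,350))]
    print(z,P,[proj("scene",p) for p in P])
print(manip.get_calibration("top")["R"].T@-manip.get_calibration("top")["t"])
```

```text
0.05 [array([0.889, 0.151, 0.05 ]), array([0.337, 0.229, 0.05 ])] [array([354.382, 151.499]), array([136.435, 230.464])]
0.1 [array([0.864, 0.14 , 0.1  ]), array([0.34 , 0.214, 0.1  ])] [array([352.166, 136.828]), array([135.85 , 210.266])]
0.15 [array([0.839, 0.13 , 0.15 ]), array([0.343, 0.2  , 0.15 ])] [array([349.743, 120.791]), array([135.213, 188.308])]
0.2 [array([0.815, 0.119, 0.2  ]), array([0.346, 0.185, 0.2  ])] [array([347.084, 103.189]), array([134.519, 164.35 ])]
0.3 [array([0.765, 0.097, 0.3  ]), array([0.352, 0.156, 0.3  ])] [array([340.902,  62.27 ]), array([132.923, 109.231])]
0.3 [array([0.86 , 0.264, 0.3  ]), array([0.331, 0.323, 0.3  ])] [array([313.279,  40.143]), array([70.787, 87.986])]
0.4 [array([0.798, 0.22 , 0.4  ]), array([0.34 , 0.271, 0.4  ])] [array([307.344,  -3.266]), array([71.17, 27.93])]
0.5 [array([0.735, 0.176, 0.5  ]), array([0.348, 0.219, 0.5  ])] [array([299.698, -59.186]), array([ 71.654, -47.846])]
[ 0.395 -0.063  1.043]
```

Run:
```python
import cv2
i=cv2.imread("pics/s5.png")
cv2.imwrite("pics/c5.png",cv2.resize(i[0:300,80:400],None,fx=2,fy=2,interpolation=cv2.INTER_CUBIC))
```

```text
(no output)
```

View pics/c5.png

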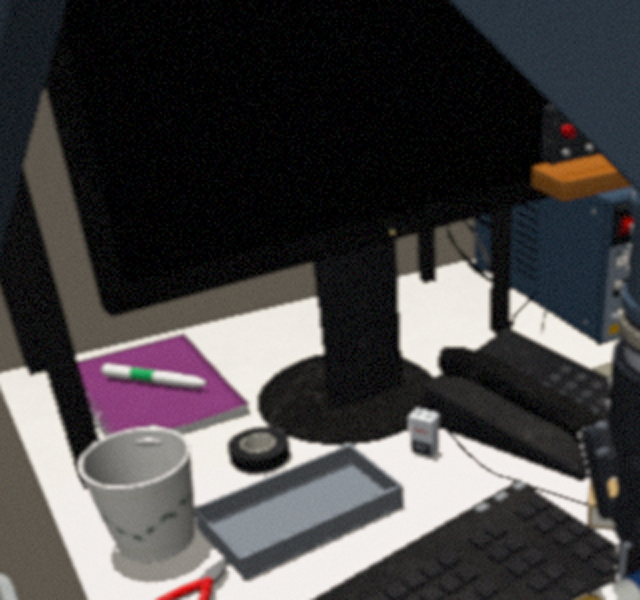

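Run:
```python
from h import *
np.set_printoptions(precision=3,suppress=True)
for z in(.08,.09,.1):
    for u,v in((215,347),(190,321),(209,328)): p=ray("top",u,v,z); print(z,p,proj("scene",p))
```

```text
0.08 [0.325 0.105 0.08 ] [163.867 246.99 ]
0.08 [0.371 0.153 0.08 ] [171.436 225.285]
0.08 [0.359 0.118 0.08 ] [176.818 235.688]
0.09 [0.326 0.103 0.09 ] [163.671 242.45 ]
0.09 [0.371 0.151 0.09 ] [171.236 221.08 ]
0.09 [0.36  0.116 0.09 ] [176.598 231.323]
0.1 [0.327 0.102 0.1  ] [163.472 237.836]
0.1 [0.371 0.149 0.1  ] [171.032 216.804]
0.1 [0.36  0.114 0.1  ] [176.375 226.887]
```

Emit:
arm_command:
  rows:
    - [[1,20,3],0.011,1]
    - [[1,38,0],0.011,1]
    - [[1,40,0],0.011,1]
    - [[2,40,0],0.011,1]
    - [[2,40,0],0.011,1]
    - [[2,40,0],0.011,1]
    - [[1,40,0],0.011,1]
    - [[1,40,0],0.011,1]
    - [[1,38,0],0.011,1]
    - [[1,30,0],0.011,1]
    - [[0,16,0],0,1]
    - [[0,0,0],0,1]

```text
t: 12.92
tcp_pos: [0.4415, 0.0798, 0.1559]
tool_rot: [0.998, -0.06, -0.001, 0.0]
force: [-0.2, -0.9, -1.1]
finger_gap: 0.3
```

Run:
```python
from h import *
import cv2
s=manip.sense();print(s["t"],s["tcp_pos"],s["tool_rot"],s["force"],s["finger_gap"],s["q"])
print([proj("wrist",p) for p in([0.5266,0.1147,.026],[0.5137,0.0226,.026],[0.3479,0.0437,.026])])
cv2.imwrite("pics/w6.png",manip.snapshot("wrist"))
cv2.imwrite("pics/s6.png",manip.snapshot("scene"))
```

```text
12.925 [0.44150782 0.07983788 0.1559345 ] [ 9.98177717e-01 -6.03341003e-02 -1.01903100e-03  5.46783708e-05] [-0.21204675 -0.85699774 -1.12479357] 0.2995539663549813 [-7.10117407e-02  4.41661201e-01  1.94865672e+00 -1.91558278e-04
  7.53311526e-01  1.62066604e+00]
[array([255.0302625, 126.0420729]), array([385.90033012, 128.58957008]), array([372.63586632, 331.40430531])]
```

View pics/w6.png

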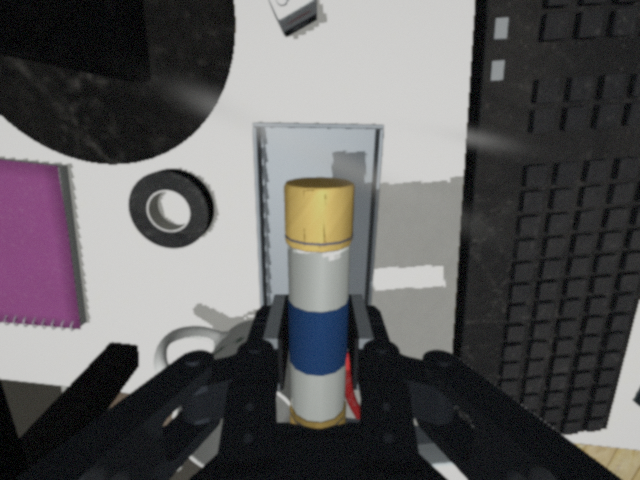

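View pics/s6.png

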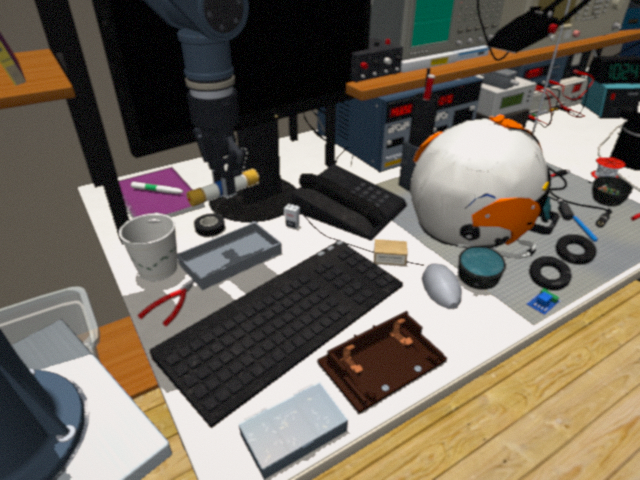

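The jaws are centred over the tray: its rim corners are seen at (255,124) and (383,125), against predicted (255,126) and (386,129). The monitor isn't touched, so I'm lowering.

Emit:
arm_command:
  rows:
    - [[4,-1,-30],0,1]
    - [[0,0,-35],0,1]
    - [[0,0,-30],0,1]
    - [[0,0,-20],0,1]
    - [[0,0,-10],0,1]
    - [[0,0,0],0,1]
    - [[0,0,0],0,1]

```text
t: 13.9
tcp_pos: [0.4471, 0.0775, 0.0321]
tool_rot: [0.998, -0.062, 0.001, 0.0]
force: [0.5, -0.1, -1.3]
finger_gap: 0.301
```

Emit:
arm_command:
  rows:
    - [[0,0,-6],0,1]
    - [[0,0,-4],0,1]
    - [[0,0,-3],0,1]
    - [[0,0,0],0,1]
    - [[0,0,0],0,1]

```text
t: 14.52
tcp_pos: [0.4466, 0.0779, 0.0185]
tool_rot: [0.998, -0.062, -0.0, 0.0]
force: [0.1, 1.3, -2.3]
finger_gap: 0.297
```

Run:
```python
from h import *
import cv2
cv2.imwrite("pics/w7.png",manip.snapshot("wrist"))
i=manip.snapshot("scene")
cv2.imwrite("pics/s7.png",cv2.resize(i[150:310,130:310],None,fx=4,fy=3.75,interpolation=cv2.INTER_CUBIC))
```

View pics/w7.png

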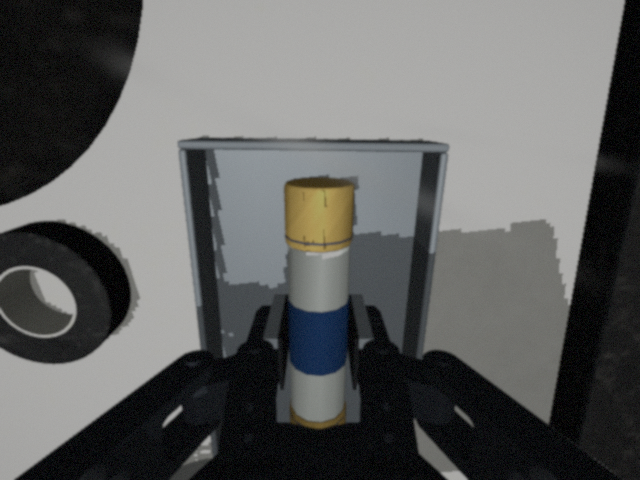

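View pics/s7.png

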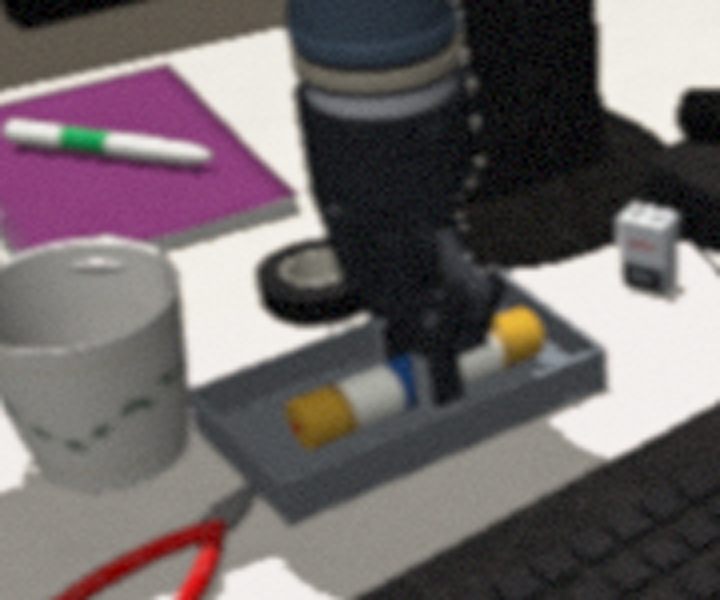

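The fuse is inside the tray walls and centred, just above the floor. Final lowering and a limited opening.

Emit:
arm_command:
  rows:
    - [[0,0,-1],0,1]
    - [[0,0,0],0,1]
    - [[0,0,0],0,0.35]
    - [[0,0,0],0,0.25]
    - [[0,0,0],0,0.15]
    - [[0,0,0],0,0.15]
    - [[0,0,0],0,0.15]

```text
t: 15.5
tcp_pos: [0.4466, 0.0778, 0.0175]
tool_rot: [0.998, -0.062, 0.0, -0.0]
force: [-0.8, -0.2, 0.1]
finger_gap: 0.426
```

Emit:
arm_command:
  rows:
    - [[0,0,5],0,0.15]
    - [[0,0,20],0,0.15]
    - [[0,0,40],0,0.15]
    - [[0,0,50],0,0.15]
    - [[0,0,30],0,0.15]
    - [[0,0,0],0,0.15]

```text
t: 16.25
tcp_pos: [0.448, 0.0778, 0.1649]
tool_rot: [0.998, -0.061, 0.003, 0.0]
force: [0.1, -0.2, -0.8]
finger_gap: 0.423
```

Run:
```python
from h import *
import cv2
s=manip.sense();print(s["t"],s["tcp_pos"],s["force"])
cv2.imwrite("pics/w8.png",manip.snapshot("wrist"))
c=manip.get_calibration("wrist");print([proj("wrist",p,c) for p in([.438,.079,.0165],[0.5266,0.1147,.026],[0.5137,0.0226,.026])])
i=manip.snapshot("scene")
cv2.imwrite("pics/s8.png",i)
```

```text
16.25 [0.44801532 0.07781731 0.164877  ] [ 0.14987914 -0.17205516 -0.78084793]
[array([318.19217536, 238.6934507 ]), array([255.40481353, 135.01833672]), array([381.474938  , 137.14301516])]
```

View pics/w8.png

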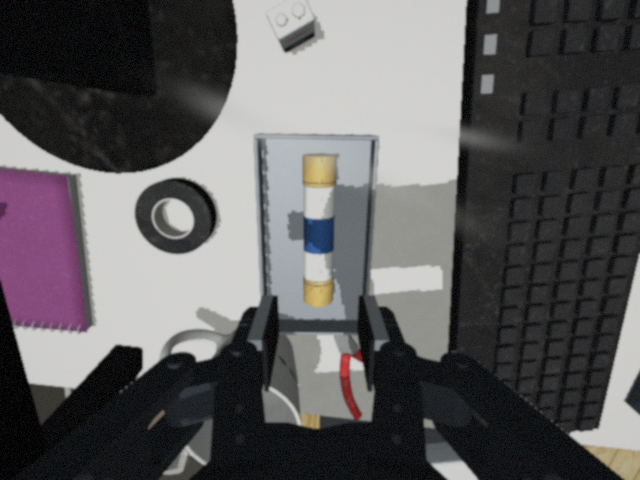

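View pics/s8.png

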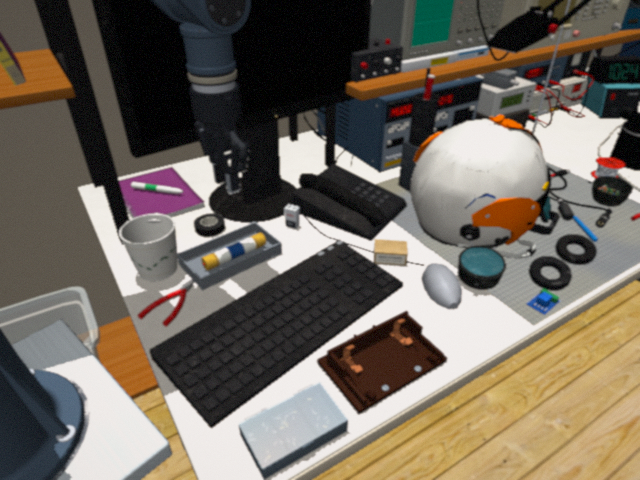

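The fuse lies flat in the tray with its middle at (319,234), against the tray centre at (318,239), so it is about 4–6 mm off lengthwise. The carton, battery and tape are where they started. Handing in.

Run:
```python
from station import manip
print(manip.sign_off())
```

```text
the job is handed in; nothing more can be done
None
```

I rolled the fuse out over the sprung front jaws with a closed fingertip, picked it up from the trough, laid it in the grey tray and handed the job in at about 16.4 s. Sign-off gives no verdict.

- **Pressing force:** I held the fingertip at mostly 15–20 N during the roll. The highest reading was 22.1 N, slightly over the advised 12–20 N but below the 32 N crack limit. The force is only read at the end of each move, so a brief higher peak in between would not show.
- **Trough:** the wrist picture showed the fuse resting square in the trough, within about 2–3 mm of where I predicted. I didn't time the required 0.2 s rest, but the fuse sat there about 3 s before I lifted it.
- **Tray:** I lowered the fuse to the floor before opening the fingers. The last wrist picture showed it flat and along the tray, about 4–6 mm from the centre lengthwise and about 1 mm crosswise.
- **Bystanders:** in the last scene picture the carton, battery and tape looked unmoved. I judged this by eye and did not measure it.
- **At hand-in:** the gripper was clear of everything, about 15 cm above the tray.

No check failed. The camera measurements disagreed with each other only by 2–3 mm.

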